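Tip the standing workpiece down and set it against the planing stop

TASK

Push near the top of the small wooden workpiece that stands on end on the planing board, so that it topples towards the stop and lies flat between the two scribed lines. Then push it along the board until its front end is snug and square against the stop, still between the lines, and move clear. Only push it, never pick it up, and do not disturb the tin or the pencil lying around the board.

Things in the scene. Friction and masses are not known exactly. Their poses are not given: they have to be found in the camera images.
- planing_board: Plywood planing board fixed to the worktop, 270 x 130 x 12 mm thick. Origin: centre of its underside; its top is 12 mm above that. Its x axis runs along the board towards the stop, y to the left of that, z up. The stop is a wooden batten lying across the far (+x) end, 16 mm thick, 126 mm wide, standing 13 mm above the board. Two dark lines are scribed lengthwise on the board at y = +45 and -45 mm.
- stop_face (a point): Middle of the stop's upright face that the workpiece is pushed against: in the board's frame at x = +113 mm, y = 0, 6.5 mm above the board's top. Axes as the board's.
- workpiece_center (a point): Centre of the workpiece: loose pale wooden block 62 wide, 95 long, 20 mm thick, 0.06 to 0.11 kg. It starts standing on end on the board, broad side facing the stop to within 6 degrees, its centre 120 to 160 mm from the stop face and within 8 mm of the board's middle line. Axes: x width, y length (up at the start), z thickness (away from the stop). Toppled towards the stop: y to the stop, z up.
- foot_a (a point): Middle of one vertical-edge corner at the workpiece's lower end as it stands: 31 mm along its x, -47.5 mm along its y from its centre.
- foot_b (a point): The other lower corner: -31 mm along x, -47.5 mm along y from the centre.
- head_a (a point): Upper corner as it stands (front end once toppled): 31 mm along x, +47.5 mm along y from the centre.
- head_b (a point): The other upper corner: -31 mm along x, +47.5 mm along y from the centre.
- wax_tin: Round flat green tin, 86 mm across, 30 mm high, loose on the worktop beyond the stop. Origin: centre of its underside. Leave alone.
- pencil: Flat red pencil, 174 mm long, 14 x 10 mm, loose on the worktop behind the board's other (-x) end. Origin: centre of its underside. Leave alone.

How it is judged (in metres and radians):
On the way:
1. the workpiece has toppled towards the stop and lies flat between the scribed lines (angle between workpiece_center's own z axis and vertical below 0.08 rad and z of workpiece_center in the frame of planing_board below 0.026 m and y of foot_a in the frame of planing_board between -0.046 and 0.046 m and y of foot_b in the frame of planing_board between -0.046 and 0.046 m and y of head_a in the frame of planing_board between -0.046 and 0.046 m and y of head_b in the frame of planing_board between -0.046 and 0.046 m), for 0.2 s.
At the end, for the whole second after the job is handed in: The workpiece lies flat on the board (within 0.08 rad), all its corners between the scribed lines (within 46 mm of the board's middle line), both corners of its front end within 5 mm of the stop's face, at rest (all of step 1 and x of each of head_a, head_b in the frame of stop_face above -0.005 m and linear speed of workpiece below 0.01 m/s); the robot touches nothing.
It fails at once if the workpiece is lifted off the board while standing or tilted (z of workpiece_center in the frame of planing_board above 0.0685 m).
It fails at once if the workpiece is lifted while lying flat (angle between workpiece_center's own z axis and vertical below 0.15 rad and z of workpiece_center in the frame of planing_board above 0.035 m).
It fails at once if the tin is pushed away (distance of wax_tin from where it was at the start of the episode above 0.015 m).
It fails at once if the pencil is pushed away (distance of pencil from where it was at the start of the episode above 0.015 m).
It also fails if it takes over 45 s, if anything falls off the work surface, if the arm or the gripper's body presses on something with over 40 N, if the wrist force passes 120 N, or if a joint passes its speed limit or range.

ROBOT

A 6-joint arm with a two-finger parallel gripper is mounted at the origin on the work surface; the furniture and walls round the work are solid. World frame = base frame: x ahead of the robot, y to its left, z up, the work surface at z = 0. Lengths are in mm, angles in rad, forces in N, time in s.
With the tool pointing down it reaches from about 350 to 775 mm from the base axis. Payload 5.5 kg.
Tool frame: the origin (TCP) lies at the very end of the fingers, on their centre line; the grasp point (between the pads) lies manip.grip_depth behind it (manip.grip_depth is the distance from the TCP to the grasp point, in mm); z points along the fingers, y is the line along which they close (so a half turn about z gives the same grasp; the last joint's range is limited). The gripper opens to 85 mm and grips with 20 to 120 N. Pads are 22 mm wide; open, the fingers measure 114 mm over their backs; the gripper's body (76 mm by 85 mm) begins 54 mm behind the grasp point. The pads swing forward as they close: fully open they stand 13 mm farther back than shut.
Start: joints at [1.126, 0.313, 0.046, 1.304, 0, 1.431], TCP at [172.584, 548.531, 231.323] pointing down, gripper open.
Joint ranges: [-2.76, 2.76], [-0.86, 1.69], [-1.03, 1.26], [-2.2, 2.34], [-1.47, 1.5], [-3.14, 3.14]. Speed limits (rad/s): [2.57, 2.57, 3.14, 3.14, 3.14, 3.14].

INTERFACE

Orientations are given as a unit quaternion [x, y, z, w].
In Python, from rig import manip, planner, imaging gives the robot as it stands. Calls block until the motion is done:
- manip.move_ptp(position, orientation): joint-space move of the TCP to a pose.
- manip.move_l(position, frame=None, rate=150, f_stop=None): straight line of the TCP; frame=None keeps the orientation; rate is the mean speed in mm/s. With f_stop (N) it stops when the force on the tool has changed by that much, and returns True; else False.
- manip.move_j(angles): joint-space move.
- manip.grip(opening, strength=None): opening from 0.0 (shut) to 1.0 (fully open); strength is the grip in N (None keeps the last); returns when the fingers have stopped.
- manip.sleep(seconds).
- planner.inverse_kinematics(position, orientation): joint angles nearest the present ones, or None.
- imaging.read_camera(name): name is "scene" or "top"; returns the picture (384x512x3 uint8, red, green, blue); there is no depth.
- imaging.calibration(name): a dict with "fovy" (degrees; the focal length in pixels is half the picture's height over the tangent of half this angle, whatever the lens; pixels are square), "cx", "cy" (the principal point, pixels), "k1" (the pictures are not rectified: a ray, as slopes to the right and down, at radius r is drawn at 1 + k1 r^2 times it, then the intrinsics apply), "world_from_camera" (4x4, takes a point from camera to world coordinates). Camera axes: x right, y down, z forward; pixel columns grow to the right and rows downward; lengths in mm; the calibration is good to about 2 mm. A picture is of the moment at which its call begins. calibration takes no time and is no camera call.
A pose or a line that the arm cannot do raises manip.PlanningError and nothing moves.
- manip.close_job(): hands the job in; it is judged then, once.
Readings, each from a call of its own:
- manip.get_t(): time.
- manip.get_q(): joint angles.
- manip.get_qvel(): joint speeds.
- manip.get_joint_torque(): joint torques, N m.
- manip.get_tool_pos(): TCP position.
- manip.get_tcp_rot(): TCP orientation.
- manip.get_ft_force(): force on the tool from outside, world axes, zero at the start.
- manip.get_ft_torque(): the same for the moment, N m.
- manip.get_opening(): opening from 0.0 (shut) to 1.0 (fully open).
- manip.get_grip_force(): force on a finger pad.
Only numpy, scipy, OpenCV 4.12 (cv2) and the standard library are available. Lean on these libraries where they do the work, as an engineer would, in place of code of your own. Each camera call takes 0.05 s, during which the arm holds its last target. There are 200 camera calls.

## Working session

There is one attempt and no reset: what is moved stays moved. The work goes in short steps, each a Python script; the robot and the scene stay as the last script left them, time stands still between calls to the robot, and variables do not carry over. Pictures are saved under pics/ and viewed, at most 10 in all, crops included, and the job is handed in when it is done.

```bash
mkdir -p pics; python3 - <<'E'
from rig import manip, planner, imaging
import cv2
for n in("scene","top"):
    cv2.imwrite(f"pics/{n}0.png",imaging.read_camera(n)[:,:,::-1]); print(imaging.calibration(n))
print(manip.get_tcp_rot(),manip.get_t(),manip.grip_depth)
E
```

```text
{'fovy': 43.60310659553924, 'cx': 256.9340905990854, 'cy': 185.16685694198253, 'k1': 0.057136049119926584, 'world_from_camera': array([[ 7.54258798e-01, -3.83892391e-01,  5.32654013e-01,
        -1.11677563e+02],
       [-6.56463900e-01, -4.25856612e-01,  6.22656642e-01,
        -7.74828109e+02],
       [-1.21989140e-02, -8.19312381e-01, -5.73217593e-01,
         7.47714617e+02],
       [ 0.00000000e+00,  0.00000000e+00,  0.00000000e+00,
         1.00000000e+00]])}
{'fovy': 55.37770023181492, 'cx': 257.01098677962443, 'cy': 188.97976460894677, 'k1': 0.022592718718368925, 'world_from_camera': array([[-8.77672135e-03, -9.75184653e-01,  2.21219034e-01,
         2.87330479e+02],
       [-9.99950832e-01,  7.53804115e-03, -6.44297075e-03,
        -6.54109486e+01],
       [ 4.61552802e-03, -2.21264706e-01, -9.75202865e-01,
         9.77890926e+02],
       [ 0.00000000e+00,  0.00000000e+00,  0.00000000e+00,
         1.00000000e+00]])}
[ 1.51820069e-01  9.88407798e-01 -7.96499019e-04 -2.39804604e-04] 0.1 18.700000000000003
```

View pics/scene0.png

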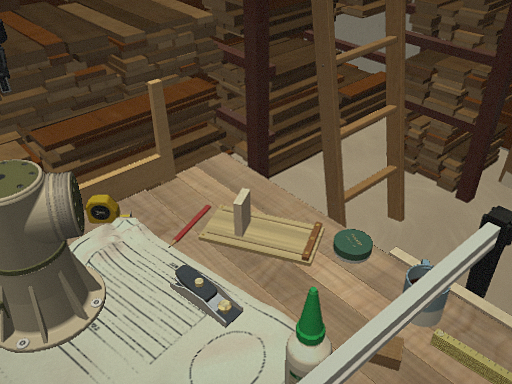

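View pics/top0.png

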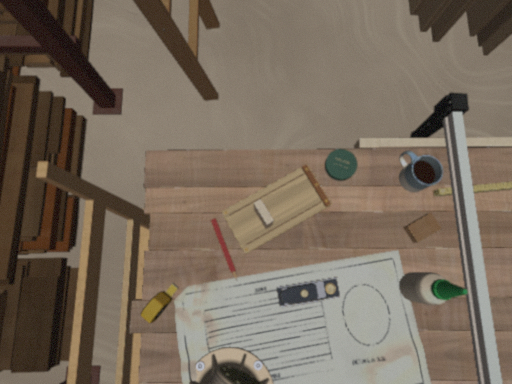

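The scene picture shows the board at about (262,233), with the block standing at (242,212). In the top picture the board is centred near (275,208), the stop is at (315,187) and the block's top is at (263,212). The tin is at (341,164) and the pencil at (223,245). I'll take enlarged crops to read the corners.

```bash
python3 - <<'E'
import cv2
a=cv2.imread("pics/top0.png")[155:280,205:365]; cv2.imwrite("pics/top_c.png",cv2.resize(a,None,fx=5,fy=4.8 and 5,interpolation=cv2.INTER_CUBIC)[:600])
b=cv2.imread("pics/scene0.png")[180:270,190:330]; cv2.imwrite("pics/scene_c.png",cv2.resize(b,None,fx=5,fy=5,interpolation=cv2.INTER_CUBIC))
E
```

```text
(no output)
```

View pics/top_c.png

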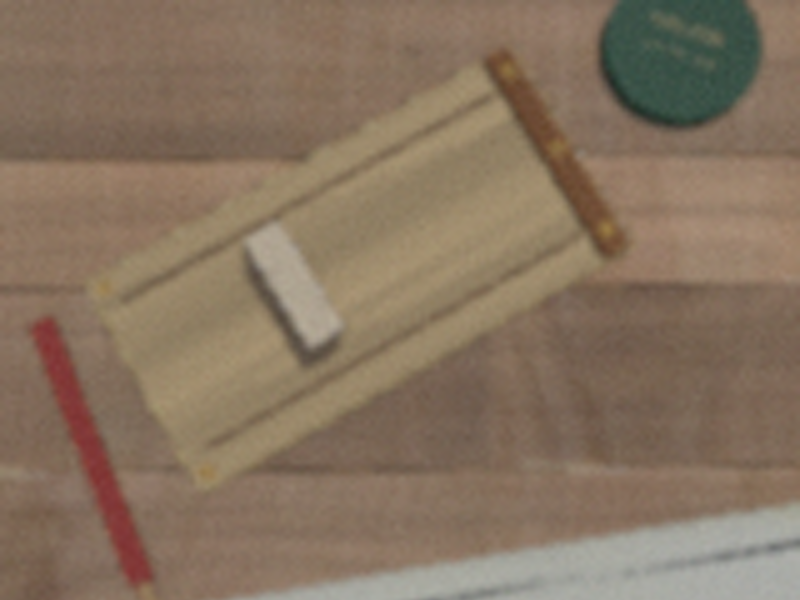

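View pics/scene_c.png

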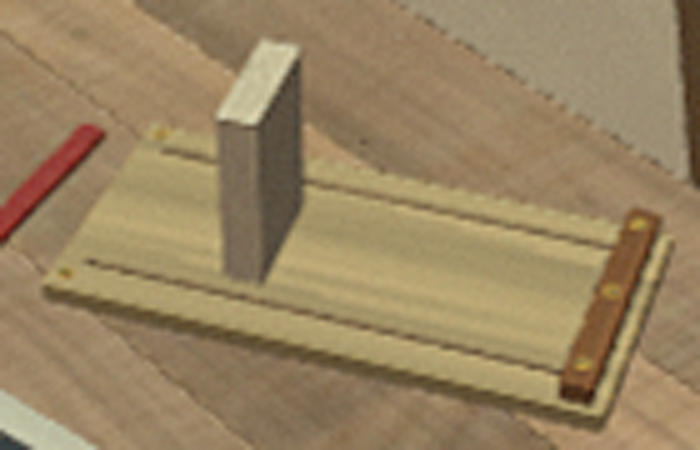

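The top crop shows these points:
- **Scribed lines:** (122,300)-(495,97) and (210,443)-(583,237).
- **Back corners of the board:** (88,288) and (205,490).
- **Stop's front edge:** (487,57)-(600,250).
- **Block's top:** (245,240), (275,222), (342,327), (312,350).

The scene crop shows the same features. The block's top is at (217,120), (268,40), (300,45), (258,125), and its foot is at (225,275) and (262,283). Next I'll fit both poses using both cameras.

```bash
cat > geo.py <<'E'
import numpy as np
from rig import imaging
from scipy.optimize import least_squares
def project(n,P):
    c=imaging.calibration(n); T=np.linalg.inv(c["world_from_camera"])
    p=np.atleast_2d(P)@T[:3,:3].T+T[:3,3]; s=p[:,:2]/p[:,2:]
    f=192/np.tan(np.radians(c["fovy"])/2)
    return s*(1+c["k1"]*(s**2).sum(1,keepdims=True))*f+[c["cx"],c["cy"]]
def place(q,L):
    c,s=np.cos(q[2]),np.sin(q[2]); L=np.atleast_2d(L).astype(float)
    return np.c_[q[0]+c*L[:,0]-s*L[:,1],q[1]+s*L[:,0]+c*L[:,1],L[:,2]]
OFF={"top":(205,155),"scene":(190,180)}
def px(n,uv): return (np.array(uv,float)+.5)/5-.5+OFF[n]
def fit(obs,q0):
    r=lambda q:np.concatenate([(project(n,place(q,L))-px(n,uv)).ravel() for n,L,uv in obs])
    s=least_squares(r,q0,x_scale=[1,1,.01],loss="soft_l1"); return s.x,r(s.x).reshape(-1,2)
E
python3 - <<'E'
from geo import *
import json
pts=[[-135,65,12],[-135,-65,12],[113,63,25],[113,-63,25]]
print(project("top",[[500,0,0]]),project("scene",[[500,0,0]]))
O=[("top",pts,[(88,288),(205,490),(487,57),(600,250)]),("scene",pts,[(150,125),(45,285),(632,210),(562,383)])]
for o in (O,O[:1],O[1:]):
    b,r=fit(o,[450,-80,-.5]); print("board",b.round(3),r.round(1).tolist())
B=fit(O,[450,-80,-.5])[0]
top=[[-10,31,107],[10,31,107],[10,-31,107],[-10,-31,107]]
W=[("top",top,[(245,240),(275,222),(342,327),(312,350)]),("scene",[top[3],top[0],top[1],top[2],[-10,-31,12],[10,-31,12]],[(217,120),(268,40),(300,45),(258,125),(225,275),(262,283)])]
for o in (W,W[:1],W[1:]):
    w,r=fit(o,[450,-80,-.5]); print("wp",w.round(3),r.round(1).tolist())
    d=w-B;c,s=np.cos(B[2]),np.sin(B[2]);print("  in board",c*d[0]+s*d[1],-s*d[0]+c*d[1],d[2])
json.dump(B.tolist(),open("board.json","w"))
E
```

```text
[[230.74925341 192.44550179]] [[242.12225381 203.73019478]]
board [ 456.713 -126.749   -1.055] [[-0.4, -1.1], [0.3, 1.3], [-0.1, -0.3], [2.3, 0.8], [0.4, -0.2], [-0.6, 0.1], [-0.1, -0.9], [0.1, -0.5]]
board [ 457.249 -125.927   -1.051] [[-0.7, -1.1], [0.1, 1.2], [-0.5, -0.6], [2.0, 0.4]]
board [ 455.928 -127.748   -1.059] [[0.6, 0.0], [-0.6, 0.3], [0.0, -0.4], [0.0, 0.0]]
wp [430.307 -86.395  -1.023] [[-0.4, -0.2], [0.6, -0.8], [1.0, -0.3], [-0.1, -0.5], [-0.6, -0.8], [-1.6, -0.3], [0.2, 0.2], [-0.2, -0.2], [-0.5, 0.8], [0.3, 0.9]]
  in board -48.12919653964391 -3.0542798761952277 0.0317129603544446
wp [429.267 -85.724  -1.023] [[-0.6, 0.3], [0.4, -0.4], [0.7, 0.2], [-0.4, -0.0]]
  in board -49.22586327210465 -3.6276153251188603 0.03136262966409609
wp [431.448 -86.82   -1.044] [[-0.3, -1.0], [-0.8, -0.4], [0.9, 0.2], [-0.0, -0.3], [-0.2, 0.6], [0.5, 0.8]]
  in board -47.19618373709994 -2.2709665267866725 0.01064263925344755
```

```bash
cat > tool.py <<'E'
import json,numpy as np
from scipy.spatial.transform import Rotation
from geo import place
from rig import manip,planner,imaging
B=np.array(json.load(open("board.json")))
def at(x,y,z): return place(B,[[x,y,z]])[0].tolist()
def quat(dyaw=0):
    qs=[]
    for s in(1,-1):
        a=B[2]+dyaw; y=s*np.array([-np.sin(a),np.cos(a),0]); z=np.array([0,0,-1.]); 
        q=Rotation.from_matrix(np.c_[np.cross(y,z),y,z]).as_quat().tolist()
        j=planner.inverse_kinematics(at(-105,-3,200),q)
        if j is not None: qs.append((abs(j[5]),q))
    return min(qs)[1]
E
python3 - <<'E'
from tool import *
import cv2
q=quat(.02)
manip.grip(0.36)
manip.move_ptp(at(-115,-3,200),q)
manip.move_l(at(-110,-3,96),rate=120)
cv2.imwrite("pics/scene1.png",cv2.resize(imaging.read_camera("scene")[150:300,150:350,::-1],None,fx=4,fy=4,interpolation=cv2.INTER_CUBIC))
print(manip.get_t(),manip.get_q(),manip.get_tool_pos(),at(-110,-3,96),manip.get_opening())
E
```

```text
3.95 [-2.81849259e-01  7.51399417e-02 -6.00848977e-01  8.93417330e-01
  1.60402000e-05  7.52722758e-01] [400.48423079 -32.67197784  96.69882917] [399.82345306970427, -32.55462806715887, 96.0] 0.3582902333447534
```

View pics/scene1.png

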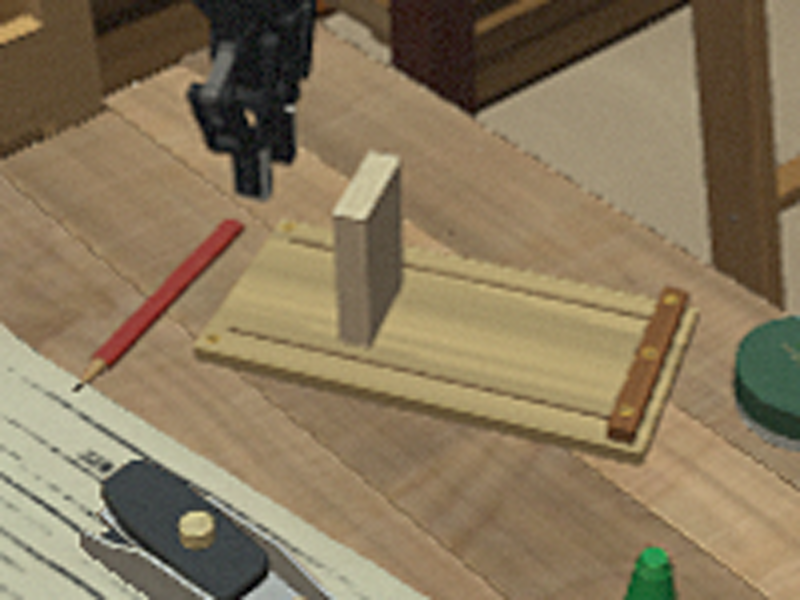

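The gripper's fingertips are at (255,195), behind the standing block, whose top is at (370,185), and everything looks clear. I'll topple it now.

```bash
python3 - <<'E'
from tool import *
import cv2
manip.move_l(at(-105,-3,90),rate=80)
manip.move_l(at(-38,-3,90),rate=45)
manip.move_l(at(-100,-3,110),rate=120)
manip.sleep(.3)
for n,(a,b) in {"scene":(180,190),"top":(155,205)}.items():
    cv2.imwrite(f"pics/{n}2.png",cv2.resize(imaging.read_camera(n)[a:a+115,b:b+155,::-1],None,fx=5,fy=5,interpolation=cv2.INTER_CUBIC))
print(manip.get_t(),manip.get_ft_force())
E
```

```text
6.9333 [ 0.44082137 -0.00939641  0.02926676]
```

View pics/scene2.png

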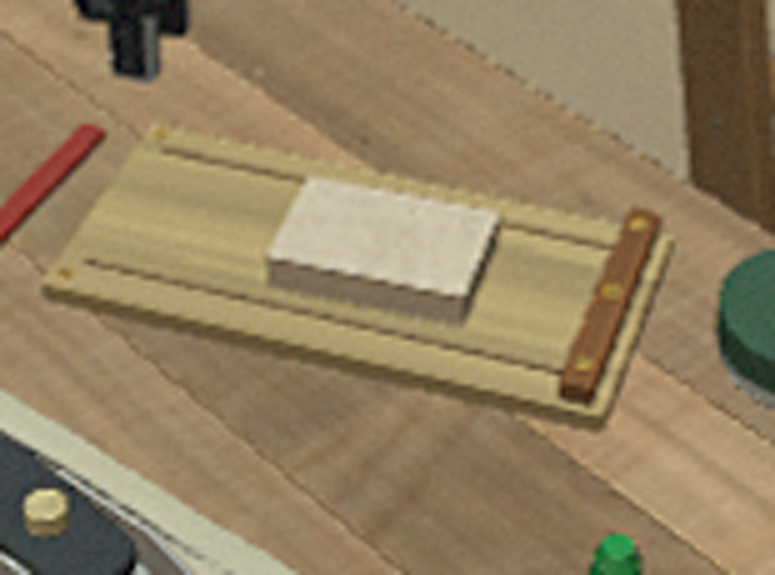

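View pics/top2.png

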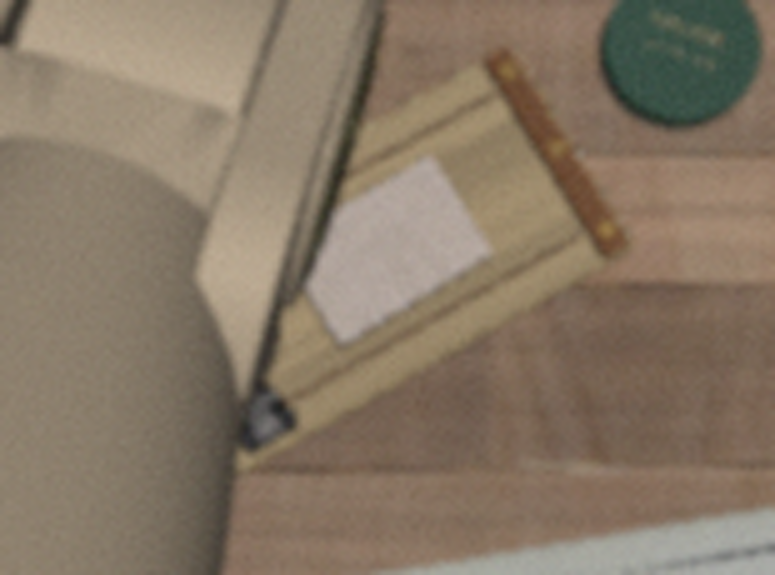

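The block lies flat between the lines. In the scene crop its top corners are (268,260), (308,178), (498,212) and (465,297). In the top crop they are (432,155), (492,250) and (342,344). I'll measure its pose, then push it with a low two-finger contact until it meets the stop.

```bash
python3 - <<'E'
from tool import *
from geo import *
import cv2
c=[[-47.5,-31,32],[-47.5,31,32],[47.5,31,32],[47.5,-31,32]]
W=[("scene",c,[(268,260),(308,178),(498,212),(465,297)]),("top",[c[2],c[3],c[0]],[(432,155),(492,250),(342,344)])]
w,r=fit(W,B); d=w-B; R=np.array([[np.cos(B[2]),np.sin(B[2])],[-np.sin(B[2]),np.cos(B[2])]])
p=R@d[:2]; print(p,d[2],abs(r).max())
q=quat(0); y=float(p[1]); xb=p[0]-47.5
assert abs(y)<10 and abs(d[2])<.12
manip.move_ptp(at(xb-40,y,70),q)
manip.move_l(at(xb-40,y,20),rate=80)
print("pre",manip.get_tool_pos(),manip.get_t())
hit=manip.move_l(at(35,y,20),rate=30,f_stop=6)
P=np.array(manip.get_tool_pos()); print(hit,R@(P[:2]-B[:2]),P[2],manip.get_ft_force(),manip.get_t())
for n,(a,b) in {"scene":(180,190)}.items():
    cv2.imwrite(f"pics/{n}3.png",cv2.resize(imaging.read_camera(n)[a:a+115,b:b+155,::-1],None,fx=5,fy=5,interpolation=cv2.INTER_CUBIC))
E
```

```text
[11.06726714 -2.29444691] 0.032954036966683864 0.8220359191371926
pre [417.35435038 -61.41366136  20.45040345] 8.0167
True [ 5.33497404 -2.58193673] 19.458188731172626 [-0.50404968  0.41804749  0.99513675] 10.475
```

View pics/scene3.png

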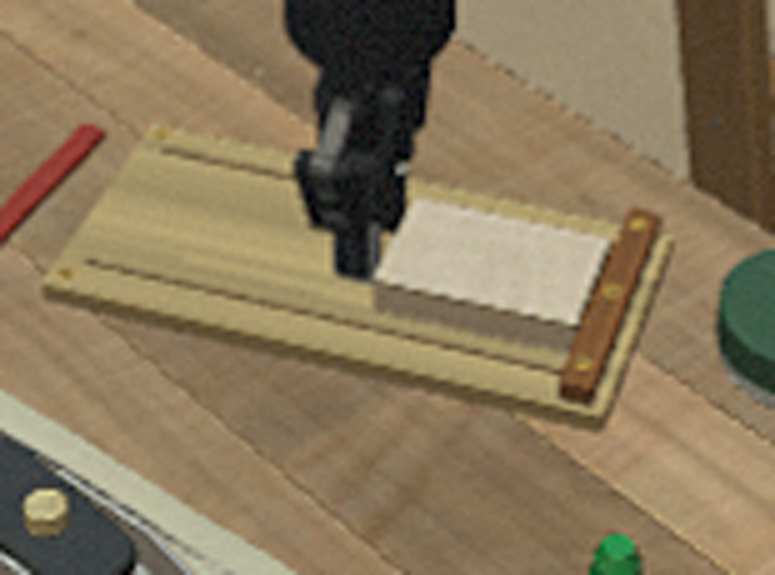

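The block's front edge, (612,235)-(575,325), is at the stop. I'll press again slowly to confirm it is seated, then back off and measure.

```bash
python3 - <<'E'
from tool import *
import cv2
R=np.array([[np.cos(B[2]),np.sin(B[2])],[-np.sin(B[2]),np.cos(B[2])]])
def st(): P=np.array(manip.get_tool_pos()); return (R@(P[:2]-B[:2])).round(2),R@np.array(manip.get_ft_force())[:2]
y=-2.4
for i in range(2):
    h=manip.move_l(at(25,y,20),rate=15,f_stop=10); print(h,st()); manip.sleep(.3); print(st())
manip.move_l(at(-35,y,25),rate=80); manip.move_l(at(-60,y,150),rate=150); 
manip.move_ptp(at(-110,0,240),manip.get_tcp_rot()); manip.sleep(.3)
for n,(a,b) in {"scene":(180,190),"top":(155,205)}.items():
    cv2.imwrite(f"pics/{n}4.png",cv2.resize(imaging.read_camera(n)[a:a+115,b:b+155,::-1],None,fx=5,fy=5,interpolation=cv2.INTER_CUBIC))
print(manip.get_t())
E
```

```text
True (array([ 5.2 , -3.16]), array([0.22237984, 0.38521874]))
(array([ 4.69, -3.37]), array([-0.75595214,  0.99510453]))
True (array([ 5.15, -3.7 ]), array([-0.10270461,  0.25664374]))
(array([ 4.63, -3.94]), array([ 0.72429067, -0.14009683]))
14.6667
```

View pics/scene4.png

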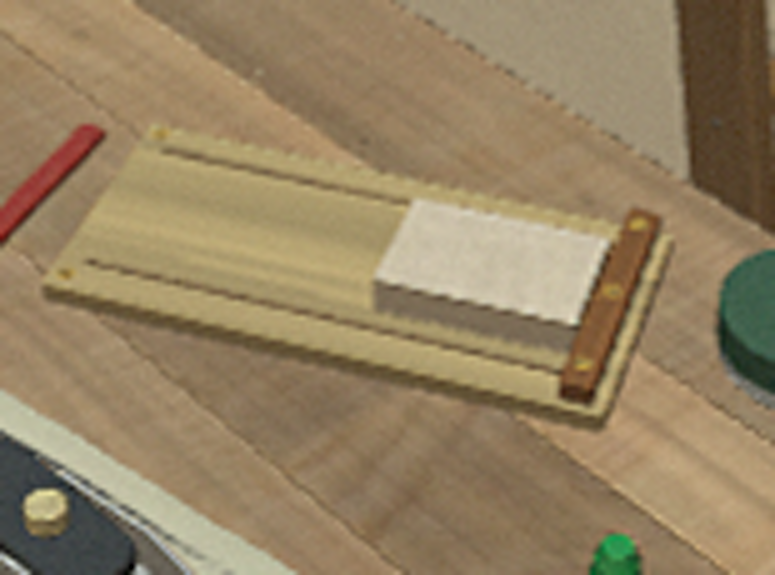

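View pics/top4.png

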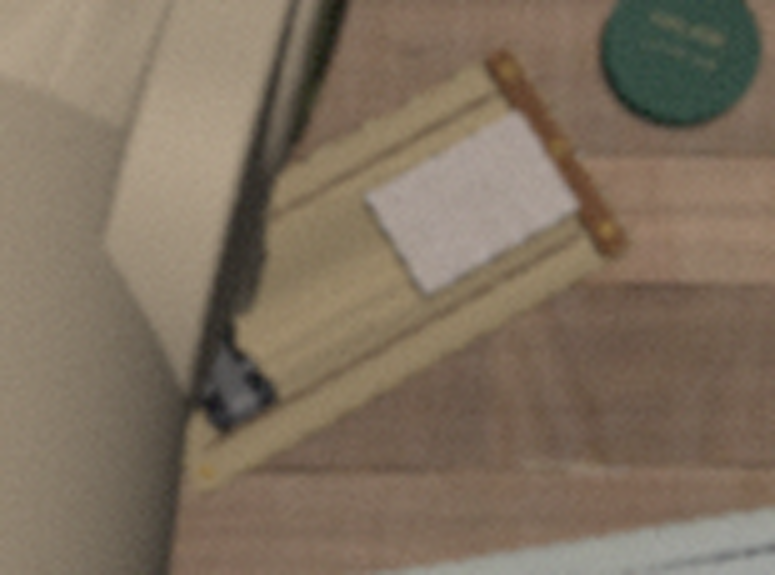

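The block sits against the stop. Its front edge in the top crop, (518,112)-(578,205), lies along the stop's edge, (487,57)-(600,250). Its sides are inside both lines, the tin and pencil haven't moved, and the arm is clear. Repeated pressing stopped at the same place each time, so the block is seated.

```bash
python3 -c "
from rig import manip
print(manip.close_job())"
```

```text
the job is handed in; nothing more can be done
None
```

I toppled the workpiece and pushed it against the stop. In the last pictures it lay flat, square and between the lines with the arm clear and the tin and pencil unmoved, and I handed the job in about 15 s in; no verdict came back.

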